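Carry an enamelled disc on a flat lifter and seat it in the jig

ROBOT

A 6-joint arm with a two-finger parallel gripper is mounted at the origin on the work surface. World frame = base frame: x ahead of the robot, y to its left, z up, the work surface at z = 0. Lengths are in m, angles in rad, forces in N, time in s.
With the tool pointing down it reaches from about 0.375 to 0.975 m from the base axis. Payload 3.8 kg.
Tool frame: the origin (TCP) lies midway between the tips of the shut fingers; the grasp point (between the pads) lies 19 mm behind it; z points along the fingers, y is the line along which they close (so a half turn about z gives the same grasp; the last joint's range is limited). The gripper opens to 85 mm and grips with 20 to 120 N. Pads are 22 mm wide; open, the fingers measure 114 mm over their backs; the gripper's body (76 mm by 85 mm) begins 54 mm behind the grasp point. The pads swing forward as they close: fully open they stand 13 mm farther back than shut.
Start: joints at [-0.037, 0.264, 1.604, -0, 1.274, -0.037], TCP at [0.675, -0, 0.231] pointing down, gripper open.
Joint ranges: [-2.63, 2.63], [-0.94, 2.18], [0.31, 2.57], [-1.31, 4.45], [0, 2.66], [-2.55, 2.55]. Speed limits (rad/s): [2.57, 2.57, 3.14, 3.14, 3.14, 3.14].

INTERFACE

Orientations are given as a rotation vector (axis times angle).
In Python, from workcell import sensors, viewer, job gives the robot as it stands.
- The arm moves only by the shell command python3 -m inch 'ROWS' [FORCE]. ROWS is JSON, one flat list of numbers, 7 for each row, row after row: the shift along the tool's x, y, z in mm, then the turn, a rotation vector about the tool's x, y, z in degrees, then the finger opening in mm, from 0 to 85.4. A call has exactly 8 rows; each row shifts and turns the commanded pose from where the row before left it, along the tool's axes as they then stand; what a row does not reach is not made up. A row lasts 1/10 s, in which the tool goes at most 50 mm and 8.59 degrees, less where a joint would pass 70% of its speed; a pose out of reach is approached as far as the arm can. A call is refused whole if a number of a shift passes 50 or a number of a turn 8.59, either way. A call with a gripper value outside its range is refused whole. The fingers move at their own pace and stop on an object; FORCE is the grip in N (left out, the last holds). Time passes only in rows, so rows that do not move let the fingers close, or fill a call up. It gives the time, the measured TCP pose, the force, the opening and the grip force at its end, in the units of the state.
- sensors.read_state(): the state, without advancing time (a new reading comes with each control period).
- viewer.read_camera(name): name is "scene" or "side" or "wrist"; returns the picture (420x560x3 uint8, red, green, blue); there is no depth.
- viewer.camera_params(name): a dict with "K" (3x3 intrinsics, pixels), "world_to_cam" (4x4, takes a point from world to camera coordinates). Camera axes: x right, y down, z forward; pixel columns grow to the right and rows downward; lengths in m; the calibration is good to about 2 mm. A picture is of the moment at which its call begins: read the wrist's pose just before it. camera_params takes no time and is no camera call; for the wrist camera it gives the pose at the moment of the call.
- job.finish_job(): hands the job in; it is judged then, once.
The state is a dict: "time": time; "q": joint angles; "joint_vel": joint speeds; "joint_torque": joint torques, N m; "tool_pos": TCP position; "tcp_rot": TCP orientation; "wrist_force": force on the tool from outside, world axes, zero at the start; "torque": the same for the moment, N m; "width": opening from 0.0 (shut) to 1.0 (fully open); "grip_force": force on a finger pad.
Only numpy, scipy, OpenCV 4.12 (cv2) and the standard library are available. Lean on these libraries where they do the work, as an engineer would, in place of code of your own. Each camera call takes 0.05 s, during which the arm holds its last target. There are 200 camera calls.

TASK

Take the red-handled lifter, slide its blade along the white block's groove under the blue enamelled disc and carry the disc, level on the blade and never touched by the gripper, to the aluminium jig. Lower it onto the rails between the side walls and push it with the lifter's heel into the brass V until it bears on it gently but firmly (about 8 N, never above 15 N); hold that for a second. Then draw the blade out, leaving the disc flat in the V, and stand the lifter on its foot on the bench clear of block and jig; leave the other things alone.

Things in the scene. Friction and masses are not known exactly. Their poses are not given: they have to be found in the camera images.
- lifter_grip (a point): Centre of the lifter's red upright handle, 32 mm above the lifter's underside. The handle is 40 mm long (x), 18 mm wide (y) and spans 4 to 60 mm above the underside: grip it across its width from above. The lifter is loose, 160 g, and first stands on its foot (40 x 36 mm, 4 mm thick, right under the handle) on the bench. Axes: x along the blade to its tip, z up.
- lifter: The same lifter; origin on its underside below the handle's middle; same axes. The flat blade, 16 mm wide, 3 mm thick, level with the underside, ends at x = 96 mm. A neck 14 mm wide, 3 to 11 mm above the underside, runs from the handle to the heel, an upright face across the blade at x = 50 mm: 46 mm of bare blade lies before it. The disc balances with its centre at x = 70 to 76 mm.
- disc_center (a point): Centre of the loose copper disc with blue enamel top, 40 mm across, 6 mm thick, about 65 g. Polished and slippery (friction about 0.25): it slides off when tilted some 12 degrees or moved jerkily. At first it lies across the groove of the white block, its centre 31 mm above the bench.
- disc: The same disc; origin at the centre of its underside, z up when lying flat.
- block: White soldering block fixed to the bench, top 28 mm above the bench. Origin on the bench; it reaches from x = -30 mm (front, towards the robot) to +50 mm and is 80 mm wide. A groove along its x axis at y = 0, open at both ends, is 24 mm wide, its floor 10 mm above the bench. The disc lies across the groove within 5 mm of the origin.
- jig: Aluminium jig fixed to the bench. Origin on the bench; from x = -32 mm (open front, towards the robot) to +60 mm, 78 mm wide. The disc rests on two rails 28 mm above the bench; between them, along x at y = 0, a groove for the blade, 24 mm wide, floor 10 mm above the bench, open at both ends. Side walls stand 8 mm above the rails, 46 mm apart inside.
- stop: Dark steel bridge across the jig's far end, 44 to 56 mm behind its origin, which lies on the bench at the jig's (4, 0) mm; axes as the jig's. It carries a brass V insert, 10 mm high on the rails, clamped anywhere within 9 mm of this origin: the seated disc's centre then lies at the jig's y = 0, x = -5 to +13 mm. The V's place is not measured: feel for it.
- bridge (a point): A fixed point on the bridge, 42 mm above the bench, 55 mm behind stop's origin. The V insert opens towards the jig's front (-x): two rigid upright faces at 45 degrees either side of the jig's x axis, both touching the disc's rim when it is seated. The groove below it is free for the blade.
- tape_roll: Bystander: yellow roll, 54 mm across, 20 mm high; origin under its centre.
- pliers: Bystander: pliers lying flat, 180 mm long, 16 mm high; origin near its jaws.
- graver: Bystander: graver with a handle, lying, 160 mm long; origin at its middle.
Mind the look-alikes: they are no part of the job. Of the things like the disc, leave any that is turquoise; of the rest the smaller one is meant.

How it is judged:
On the way, in this order (a step that is already met when the one before it is completed fails the run):
1. the disc is lifted at least 20 mm off the block, borne level by the lifter (height (world z) of disc_center above 0.051 m and contact force between disc and lifter above 0.2 N and contact force between disc and block below 0.05 N and angle between disc's own z axis and vertical below 0.2 rad), for 0.5 s.
2. the disc lies on the jig's rails within 2 mm of the channel's middle, and the lifter presses it on the V stop with 4 to 15 N for half a second (x of disc_center in the frame of jig between -0.007 and 0.015 m and y of disc_center in the frame of jig between -0.002 and 0.002 m and z of disc_center in the frame of jig between 0.029 and 0.033 m and contact force between disc and stop between 4 and 15 N and contact force between disc and lifter above 3 N), for 0.5 s.
At the end, for the whole second after the job is handed in: The disc rests flat (0.06 rad) on the jig rails where it was pressed into the V: centre within 2 mm of the middle line, at jig x -7 to +15 mm, 29 to 33 mm up. The lifter stands on its foot on the bench (4 mm, 0.06 rad), at rest, touching neither disc, jig nor block (x of disc_center in the frame of jig between -0.007 and 0.015 m and y of disc_center in the frame of jig between -0.002 and 0.002 m and z of disc_center in the frame of jig between 0.029 and 0.033 m and angle between each of disc, lifter's own z axis and vertical below 0.06 rad and linear speed of each of disc, lifter below 0.01 m/s and contact force between disc and lifter below 0.05 N and contact force between lifter and jig below 0.05 N and contact force between lifter and block below 0.05 N and height (world z) of lifter below 0.004 m).
It fails at once if the gripper or arm touches the disc (contact force between any of the fingers, the arm and disc above 0.3 N).
It fails at once if the disc is tilted by more than 0.3 rad (17 degrees) (angle between disc's own z axis and vertical above 0.3 rad).
It fails at once if the disc is pressed on the stop or the lifter with more than 15 N (contact force between disc and stop above 15 N or contact force between disc and lifter above 15 N).
It fails at once if a bystander is moved by more than 15 mm (distance of any of tape_roll, pliers, graver from where it was at the start of the episode above 0.015 m).
It also fails if it takes over 67 s, if anything falls off the work surface, if the arm or the gripper's body presses on something with over 40 N, if the wrist force passes 120 N, or if a joint passes its speed limit or range.

## Working session

There is one attempt and no reset: what is moved stays moved. The work goes in short steps, Python scripts to look and compute and a shell command to move; the robot and the scene stay as the last step left them, time stands still between calls to the robot, and variables do not carry over. Pictures are saved under pics/ and viewed, at most 10 in all, crops included, and the job is handed in when it is done.

```bash
ls; mkdir -p pics
cat > h.py <<'E'
import numpy as np, cv2
from workcell import sensors, viewer
def save(cam,name,crop=None,s=1):
    P=viewer.camera_params(cam); im=viewer.read_camera(cam)[:,:,::-1]
    np.savez('pics/'+name+'.npz',K=P['K'],T=P['world_to_cam']); cv2.imwrite('pics/'+name+'_raw.png',im); cropit(name,name,crop,s)
def cropit(src,name,crop,s):
    im=cv2.imread('pics/'+src+'_raw.png')
    if crop: x0,y0,x1,y1=crop; im=im[y0:y1,x0:x1]
    cv2.imwrite('pics/'+name+'.png',cv2.resize(im,None,fx=s,fy=s,interpolation=cv2.INTER_CUBIC))
def back(name,uv,z):
    d=np.load('pics/'+name+'.npz');K,T=np.array(d['K']),np.array(d['T'])
    r=T[:3,:3].T@np.linalg.inv(K)@np.array([uv[0],uv[1],1.]);c=-T[:3,:3].T@T[:3,3]
    return c+r*(z-c[2])/r[2]
def proj(name,p):
    d=np.load('pics/'+name+'.npz');K,T=np.array(d['K']),np.array(d['T'])
    q=K@(T[:3,:3]@np.array(p)+T[:3,3]);return q[:2]/q[2]
E
python3 - <<'E'
from h import *
for c in('scene','side','wrist'): save(c,c+'0')
a=[cv2.imread(f'pics/{c}0_raw.png') for c in('scene','side','wrist')]
cv2.imwrite('pics/side0.png',cv2.resize(a[1],None,fx=1.4,fy=1.4));cv2.imwrite('pics/scene0.png',cv2.resize(a[0],None,fx=1.4,fy=1.4))
for c in('scene','side','wrist'):
    d=np.load(f'pics/{c}0.npz');print(c,-d['T'][:3,:3].T@d['T'][:3,3],d['K'][0,0])
print(sensors.read_state())
E
```

```text
pics
scene [1.01588739 0.36561419 0.87181071] 424.93089037080745
side [ 0.23920632 -0.73439836  0.7330091 ] 382.18439202182674
wrist [0.67376252 0.07374275 0.37237461] 330.86658962321985
{'time': 0.15, 'q': array([-3.69034719e-02,  2.64629450e-01,  1.60509245e+00,  6.07475116e-06,
        1.27371220e+00, -3.69197576e-02]), 'joint_vel': array([-0.00037419, -0.00312073, -0.00492514,  0.00087874,  0.00100367,
        0.00188024]), 'joint_torque': array([-4.44535381e-04, -5.15905774e+01, -3.67958951e+01, -2.06692371e-04,
        8.09489022e-03,  2.50629785e-05]), 'tool_pos': array([6.74412757e-01, 1.95094406e-05, 2.30197414e-01]), 'tcp_rot': array([-2.22046807e+00, -2.22050027e+00,  1.96093430e-03]), 'wrist_force': array([-0.26587288, -0.00096957, -0.08344931]), 'torque': array([-0.03448906, -0.02767196,  0.0175717 ]), 'grip_force': 0.0, 'width': 0.9996645647165687}
```

View pics/scene0.png

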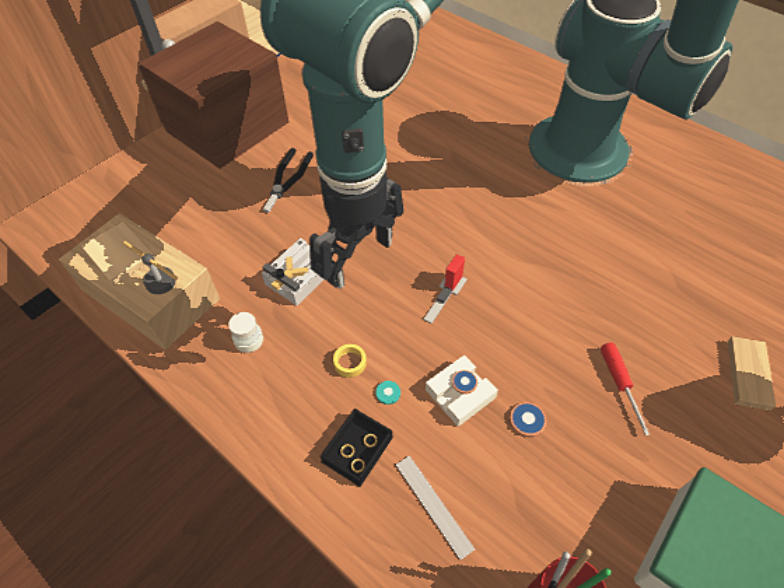

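View pics/side0.png

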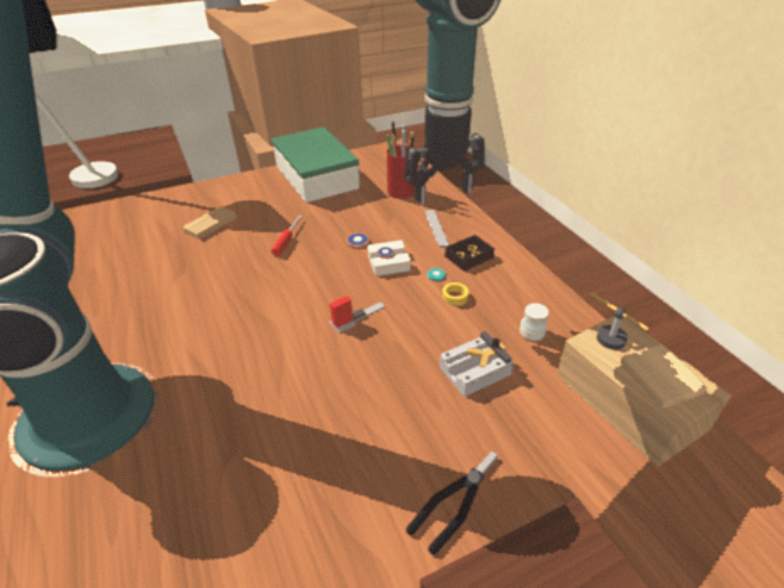

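Scene candidates (in the 1.4x picture): turquoise ring-like disc (388,391), a blue one on the bench (528,419), and a blue one on the white block (464,381). The one on the block fits: it isn't turquoise, it looks smaller, and it lies across the groove. I'll check this with enlarged crops.

Run:
```python
from h import *
a=cv2.imread('pics/scene0_raw.png')[175:315,295:395]; b=cv2.imread('pics/side0_raw.png')[165:285,230:370]
A=cv2.resize(a,None,fx=4,fy=4,interpolation=2);B=cv2.resize(b,None,fx=2.8,fy=2.8,interpolation=2)
o=np.zeros((560,800,3),np.uint8);o[:,:400]=A;o[:336,404:796]=B[:,:392];cv2.imwrite('pics/c1.png',o)
w=cv2.imread('pics/wrist0_raw.png');cv2.imwrite('pics/wrist0.png',cv2.resize(w,None,fx=1.4,fy=1.4))
```

```text
(no output)
```

View pics/c1.png

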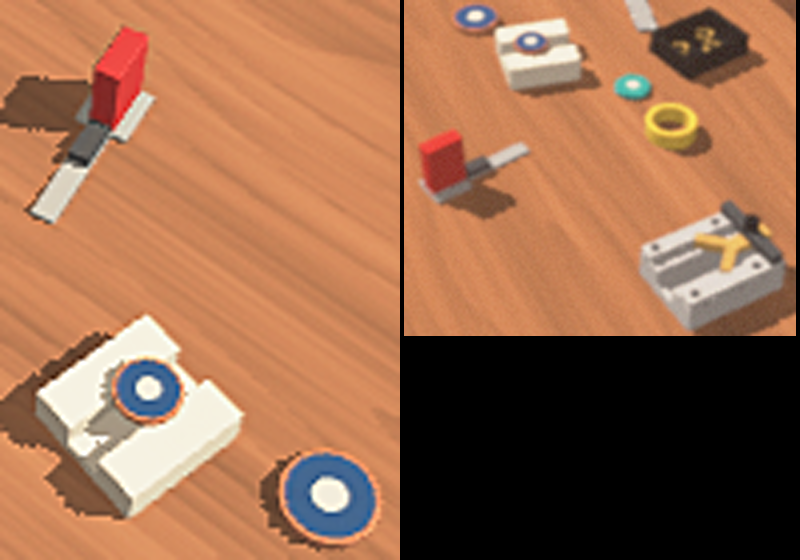

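View pics/wrist0.png

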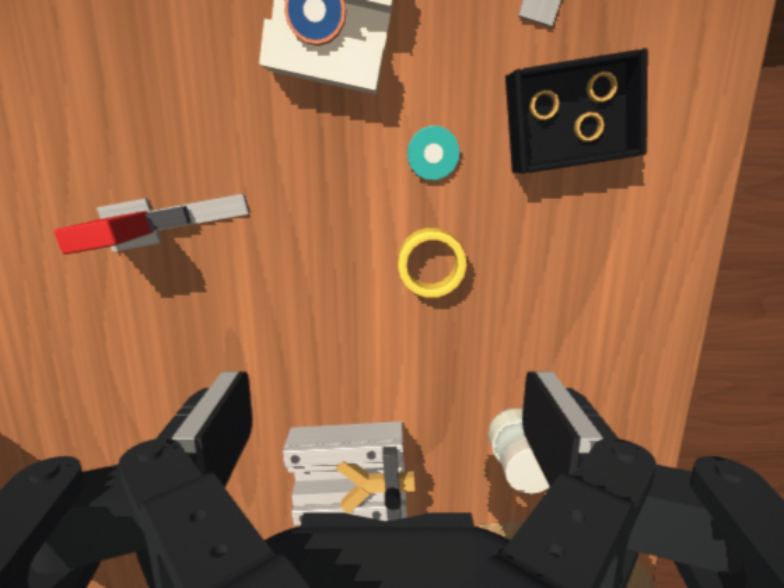

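The crop confirms it: the disc on the block (c1 148,387) is clearly smaller than the one on the bench (330,495), and the third is turquoise. The lifter's blade tip is at c1 (32,212)/(53,220), or wrist (245,194)/(249,213). The jig is at c1 (641..783, 207..325).

```bash
cat >> h.py <<'E'
def sc(u,v): return (295+u/4,175+v/4)
def sd(u,v): return (230+(u-404)/2.8,165+v/2.8)
def wr(u,v): return (u/1.4,v/1.4)
E
python3 - <<'E'
from h import *
np.set_printoptions(precision=4,suppress=True)
def S(t,l,z,n,f):
    for q in l: print(t,q,back(n,f(*q),z)[:2])
S('disc sc',[(148,387)],.034,'scene0',sc);S('disc side',[(531,41)],.034,'side0',sd);S('disc wr',[(315,10)],.034,'wrist0',wr)
S('blk sc LTR',[(37,402),(148,317),(243,412),(132,492)],.028,'scene0',sc)
S('blk wr front',[(261,64),(376,90)],.028,'wrist0',wr)
S('tip sc',[(32,212),(53,220)],.003,'scene0',sc)
S('tip wr',[(245,194),(249,213)],.003,'wrist0',wr)
S('foot sc',[(155,95),(128,140)],.004,'scene0',sc)
S('foot wr',[(98,207),(150,198),(158,237),(113,250)],.004,'wrist0',wr)
S('heel wr',[(185,208),(189,223)],.011,'wrist0',wr)
S('htop sc',[(122,28),(148,36),(94,65),(121,75)],.06,'scene0',sc)
S('htop wr',[(55,233),(63,253)],.06,'wrist0',wr)
S('tip side',[(524,145),(529,152)],.003,'side0',sd)
S('jig side',[(641,262),(690,302),(783,265)],.036,'side0',sd)
S('jig wr',[(286,440),(403,430)],.036,'wrist0',wr)
E
```

```text
disc sc (148, 387) [0.6267 0.1631]
disc side (531, 41) [0.6276 0.1568]
disc wr (315, 10) [0.6268 0.1615]
blk sc LTR (37, 402) [0.6709 0.121 ]
blk sc LTR (148, 317) [0.5887 0.135 ]
blk sc LTR (243, 412) [0.6023 0.2103]
blk sc LTR (132, 492) [0.679  0.1927]
blk wr front (261, 64) [0.588  0.1308]
blk wr front (376, 90) [0.6657 0.1145]
tip sc (32, 212) [0.5637 0.0306]
tip sc (53, 220) [0.5599 0.0439]
tip wr (245, 194) [0.5618 0.0423]
tip wr (249, 213) [0.5637 0.0275]
foot sc (155, 95) [0.4446 0.0342]
foot sc (128, 140) [0.4837 0.0426]
foot wr (98, 207) [0.4452 0.0325]
foot wr (150, 198) [0.4873 0.0394]
foot wr (158, 237) [0.4892 0.0086]
foot wr (113, 250) [ 0.4512 -0.002 ]
heel wr (185, 208) [0.5168 0.0324]
heel wr (189, 223) [0.5185 0.0208]
htop sc (122, 28) [0.4535 0.0093]
htop sc (148, 36) [0.4482 0.0252]
htop sc (94, 65) [0.4873 0.014 ]
htop sc (121, 75) [0.4827 0.031 ]
htop wr (55, 233) [0.4475 0.0213]
htop wr (63, 253) [0.4502 0.0074]
tip side (524, 145) [0.5622 0.0327]
tip side (529, 152) [0.5623 0.0205]
jig side (641, 262) [ 0.5759 -0.1889]
jig side (690, 302) [ 0.591 -0.247]
jig side (783, 265) [ 0.6857 -0.2465]
jig wr (286, 440) [ 0.5881 -0.1578]
jig wr (403, 430) [ 0.6863 -0.1481]
```

```bash
python3 -m inch '[-3,30,0,0,0,0,85, -3,30,0,0,0,0,85, -3,30,0,0,0,0,85, -3,30,0,0,0,0,85, -3,30,0,0,0,0,85, -3,30,0,0,0,0,85, -2,26,0,0,0,0,85, 0,0,0,0,0,8.5,85]'
python3 -m inch '[0,0,0,0,0,8.5,85, 0,0,0,0,0,8.5,85, 0,0,0,0,0,8.5,85, 0,0,0,0,0,8.5,85, 0,0,0,0,0,8.5,85, 0,0,0,0,0,8.5,85, 0,0,0,0,0,8.5,85, 0,0,0,0,0,8.5,85]'
python3 - <<'E'
from h import *
save('wrist','w1',None,1.4)
from scipy.spatial.transform import Rotation as R
s=sensors.read_state();print(s['tool_pos'],R.from_rotvec(s['tcp_rot']).as_matrix().round(3),s['q'],s['wrist_force'])
E
```

```text
time: 0.95
tool_pos: [0.8829, -0.0204, 0.2278]
tcp_rot: [-2.382, -2.046, 0.002]
wrist_force: [-0.3, -0.3, -0.3]
width: 0.992
grip_force: 0.0
time: 1.75
tool_pos: [0.8807, -0.02, 0.2302]
tcp_rot: [-3.121, -0.36, 0.002]
wrist_force: [-0.4, -0.8, -0.4]
width: 0.997
grip_force: 0.0
[ 0.88072001 -0.01997849  0.23024853] [[ 0.975  0.222 -0.001]
 [ 0.222 -0.975  0.   ]
 [-0.001 -0.    -1.   ]] [-5.09583597e-02  6.74382360e-01  1.02460438e+00  2.33948873e-05
  1.44399037e+00  1.29582081e+00] [ 0.1710661  -0.03723088 -0.88494711]
```

View pics/w1.png

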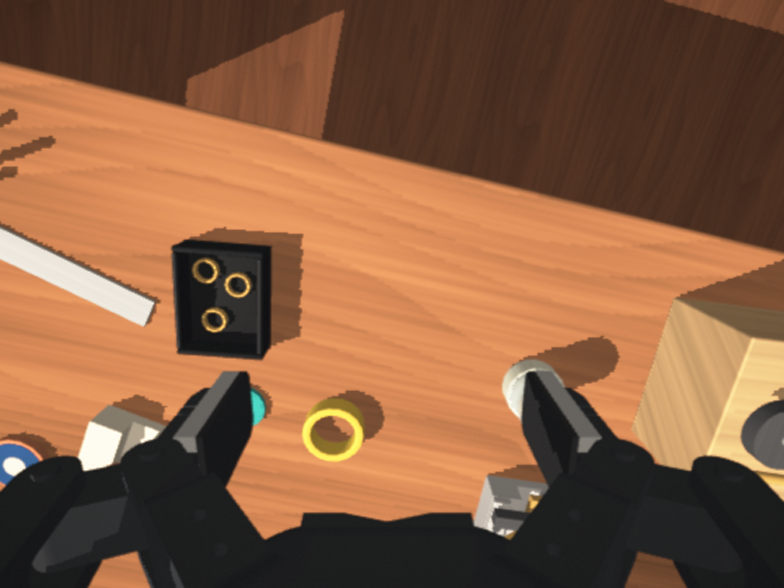

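I had the tool's x and y signs reversed. Tool x now points along +x and the camera looks ahead of it, which is the orientation I want. The w1 view shows the tray, the tape and the edges of the jig and block. Next I go back over the lifter.

```bash
python3 -m inch '[-33,-11,0,0,0,0,85, -33,-11,0,0,0,0,85, -33,-11,0,0,0,0,85, -33,-11,0,0,0,0,85, -33,-11,0,0,0,0,85, -33,-11,0,0,0,0,85, -33,-11,0,0,0,0,85, -33,-11,0,0,0,0,85]'
python3 -m inch '[-33,-11,0,0,0,0,85, -33,-11,0,0,0,0,85, -33,-11,0,0,0,0,85, -33,-11,0,0,0,0,85, 0,0,0,0,0,3.1,85, 0,0,0,0,0,0,85, 0,0,0,0,0,0,85, 0,0,0,0,0,0,85]'
python3 - <<'E'
from h import *
save('wrist','w2',None,1.4)
from scipy.spatial.transform import Rotation as R
s=sensors.read_state();print(s['tool_pos'],R.from_rotvec(s['tcp_rot']).as_matrix().round(3))
print(proj('w2',[.468,.02,.06])*1.4,proj('w2',[.562,.036,.003])*1.4)
E
```

```text
time: 2.6
tool_pos: [0.602, 0.0041, 0.2309]
tcp_rot: [-3.119, -0.374, 0.001]
wrist_force: [1.0, 0.0, 0.2]
width: 0.992
grip_force: 0.0
time: 3.4
tool_pos: [0.4658, 0.0158, 0.2314]
tcp_rot: [3.128, 0.287, 0.0]
wrist_force: [0.4, 0.9, -0.2]
width: 0.997
grip_force: 0.0
[0.46573723 0.01585802 0.23130189] [[ 0.983  0.182 -0.   ]
 [ 0.182 -0.983  0.   ]
 [-0.    -0.    -1.   ]]
[381.90238292 257.27490112] [383.94320398 116.37019965]
```

View pics/w2.png

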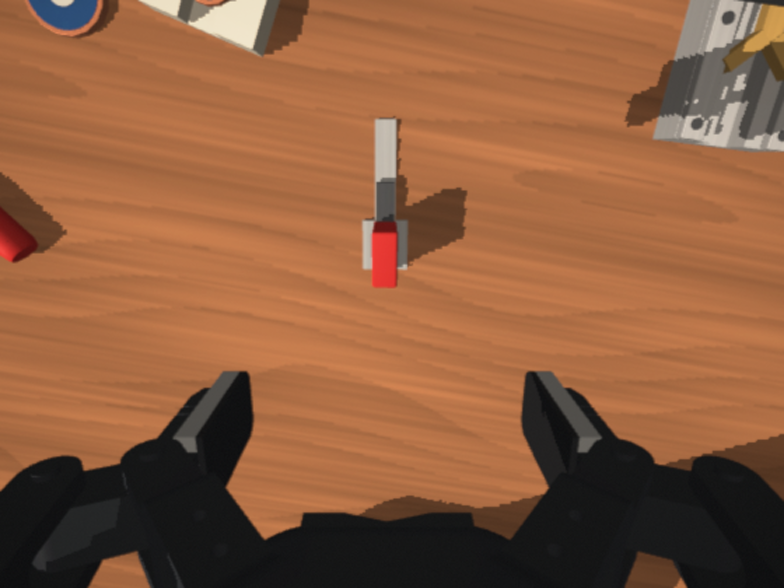

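w2 shows the lifter with its handle-top centre at (385,259) and tip at (386,118). The block's corner is at upper left (266,40) and the jig's front-left corner is at (655,138).

Run:
```python
from h import *
from scipy.spatial.transform import Rotation as R
h=back('w2',wr(385,259),.06);t=back('w2',wr(386,118),.003);print(h,t,np.degrees(np.arctan2(*(t-h)[1::-1])),np.linalg.norm((t-h)[:2]))
s=sensors.read_state();M=R.from_rotvec(s['tcp_rot']).as_matrix();print(np.degrees(np.arctan2(M[1,0],M[0,0])),M.T@(np.r_[h[:2],.013]-s['tool_pos'])*1000)
```

```text
[0.46718705 0.01767256 0.06      ] [0.56115074 0.03427503 0.003     ] 10.020187078071709 0.0954191575593975
10.465910513041731 [  1.76091011  -1.51094929 218.30191572]
```

```bash
python3 -m inch '[2,-1.5,40,0,0,0.4,85, 0,0,40,0,0,0,85, 0,0,40,0,0,0,70, 0,0,40,0,0,0,60, 0,0,30,0,0,0,60, 0,0,20,0,0,0,60, 0,0,8,0,0,0,50, 0,0,0,0,0,0,0]' 60
python3 -m inch '[0,0,0,0,0,0,0, 0,0,0,0,0,0,0, 0,0,0,0,0,0,0, 0,0,0,0,0,0,0, 0,0,0,0,0,0,0, 0,0,0,0,0,0,0, 0,0,-5,0,0,0,0, 0,0,-5,0,0,0,0]'
python3 -m inch '[0,0,-20,0,0,0,0, 0,0,-30,0,0,0,0, 0,0,-30,0,0,0,0, 0,0,-30,0,0,0,0, 0,0,-20,0,0,0,0, 0,0,-10,0,0,0,0, 0,0,0,0,0,0,0, 0,0,0,0,0,0,0]'
python3 - <<'E'
from h import *
from scipy.spatial.transform import Rotation as R
save('wrist','w3',None,1.4)
s=sensors.read_state();print(s['tool_pos'],R.from_rotvec(s['tcp_rot']).as_matrix().round(4),s['wrist_force'])
T=viewer.camera_params('wrist')['world_to_cam'];M=R.from_rotvec(s['tcp_rot']).as_matrix()
print((T[:3,:3]@M).round(3),M.T@(-T[:3,:3].T@T[:3,3]-s['tool_pos']))
E
```

```text
time: 4.25
tool_pos: [0.4661, 0.0177, 0.012]
tcp_rot: [-3.129, -0.274, 0.005]
wrist_force: [0.4, 0.4, -0.4]
width: 0.426
grip_force: 0.0
time: 5.05
tool_pos: [0.4661, 0.0178, 0.0232]
tcp_rot: [-3.129, -0.274, 0.002]
wrist_force: [0.4, -0.2, -1.2]
width: 0.2
grip_force: 58.4
time: 5.85
tool_pos: [0.466, 0.0178, 0.1623]
tcp_rot: [-3.129, -0.274, 0.003]
wrist_force: [0.3, -0.1, -1.5]
width: 0.202
grip_force: 58.5
[0.46559135 0.01776888 0.16171417] [[ 9.848e-01  1.736e-01 -2.800e-03]
 [ 1.736e-01 -9.848e-01  1.000e-04]
 [-2.700e-03 -5.000e-04 -1.000e+00]] [ 0.34115079  0.32454073 -0.99705857]
[[-0.001  1.    -0.   ]
 [-0.957 -0.001 -0.289]
 [-0.289  0.     0.957]] [ 0.07264442 -0.00042712 -0.14230163]
```

View pics/w3.png

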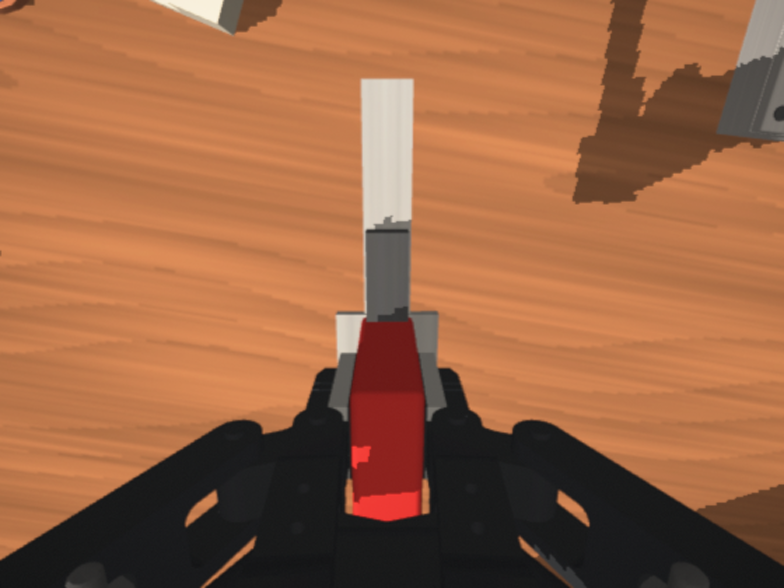

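The lifter is gripped straight: tip (387,79), heel top (388,230). Moving in front of the block for a close look.

```bash
python3 -m inch '[17,-41,-10,0,0,0,0, 17,-41,-10,0,0,0,0, 17,-41,-10,0,0,0,0, 16,-41,-10,0,0,0,0, 0,0,0,0,0,7,0, 0,0,0,0,0,7,0, 0,0,0,0,0,7,0, 0,0,0,0,0,0,0]'
python3 - <<'E'
from h import *
from scipy.spatial.transform import Rotation as R
save('wrist','w4',None,1.4)
s=sensors.read_state();M=R.from_rotvec(s['tcp_rot']).as_matrix();print(s['tool_pos'],M.round(4))
Rc=np.array([[0,1,0],[-.957,0,-.289],[-.289,0,.957]]);c=np.array([.07264,-.0004,-.1423]);K=np.load('pics/w3.npz')['K']
for uv,z in(((387,79),.0095),((388,230),.0015)):
    r=Rc.T@np.linalg.inv(K)@np.r_[uv[0]/1.4,uv[1]/1.4,1];print(c+r*(z-c[2])/r[2])
E
```

```text
time: 6.7
tool_pos: [0.5032, 0.1908, 0.2011]
tcp_rot: [3.126, -0.301, -0.005]
wrist_force: [-0.5, -0.0, -2.1]
width: 0.206
grip_force: 59.2
[0.50332733 0.19064981 0.20136627] [[ 0.9821 -0.1882 -0.0032]
 [-0.1882 -0.9821 -0.001 ]
 [-0.003   0.0016 -1.    ]]
[ 0.09359061 -0.00030479  0.0095    ]
[4.93002773e-02 1.05808202e-05 1.50000000e-03]
```

View pics/w4.png

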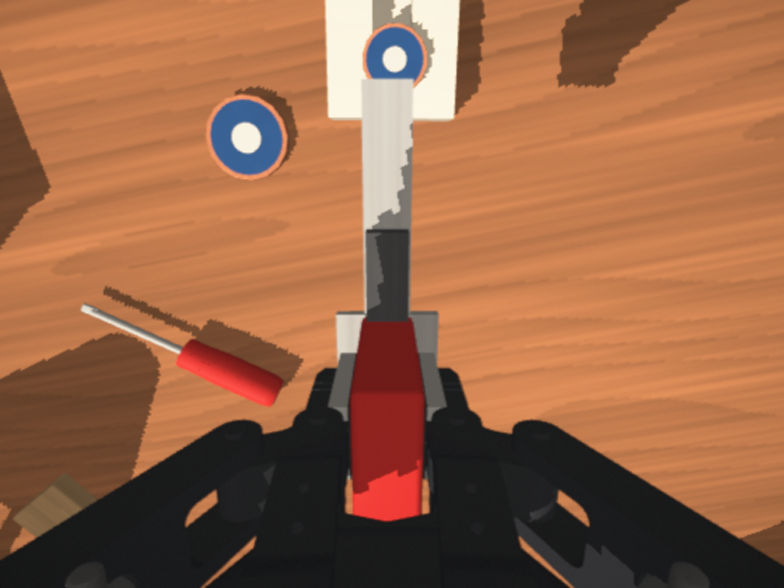

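w4 shows the block's front edge from (328,118) to (455,120), the groove at its top centre about (393,0), and the disc's centre at (395,59). The blade lines up with the groove.

Run:
```python
from h import *
from scipy.spatial.transform import Rotation as R
s=sensors.read_state();M=R.from_rotvec(s['tcp_rot']).as_matrix()
for n,uv,z in(('front',(391.5,119),.028),('fl',(328,118),.028),('fr',(455,120),.028),('back',(393,1),.028),('disc',(395,59),.034)):
    p=back('w4',wr(*uv),z);print(n,p,(M.T@(p-s['tool_pos'])*1000).round(1))
```

```text
front [0.5930305  0.16980334 0.028     ] [ 92.5   3.3 173.1]
fl [0.60137951 0.20946226 0.028     ] [ 93.3 -37.2 173. ]
fr [0.58466645 0.13007302 0.028     ] [ 91.8  43.9 173.2]
back [0.65780803 0.15644533 0.028     ] [158.7   4.2 172.9]
disc [0.62574964 0.16143567 0.034     ] [126.2   5.4 167. ]
```

```bash
python3 -m inch '[-15,2.5,0,0,0,0,0, 0,0,30,0,0,1,0, 0,0,35,0,0,0,0, 0,0,35,0,0,0,0, 0,0,35,0,0,0,0, 0,0,25,0,0,0,0, 0,0,13,0,0,0,0, 0,0,0,0,0,0,0]'
python3 - <<'E'
from h import *
from scipy.spatial.transform import Rotation as R
s=sensors.read_state();M=R.from_rotvec(s['tcp_rot']).as_matrix();print(s['tool_pos'],M.round(4),s['wrist_force'])
for p in ([.59303,.1698,.028],[.6578,.15645,.028],[.62575,.16144,.034]): print((M.T@(np.array(p)-s['tool_pos'])*1000).round(1))
save('side','s5',(215,160,335,240),5);save('wrist','w5',(180,0,380,180),3)
a=cv2.imread('pics/s5.png');b=cv2.imread('pics/w5.png');b=cv2.resize(b,(200*2,180*2));a=cv2.resize(a,(400,267));o=np.zeros((360,800,3),np.uint8);o[:,:400]=b;o[:267,400:]=a;cv2.imwrite('pics/m5.png',o)
E
```

```text
time: 7.55
tool_pos: [0.4866, 0.1905, 0.0282]
tcp_rot: [3.122, -0.327, -0.007]
wrist_force: [-0.6, -0.8, -1.4]
width: 0.205
grip_force: 59.2
[0.48655511 0.19049206 0.0282075 ] [[ 0.9783 -0.2071 -0.0048]
 [-0.2071 -0.9783 -0.0015]
 [-0.0044  0.0025 -1.    ]] [-0.57037563 -0.82907236 -1.42289467]
[108.5  -1.8  -0.3]
[174.6  -2.2  -0.6]
[142.2  -0.4  -6.4]
```

View pics/m5.png

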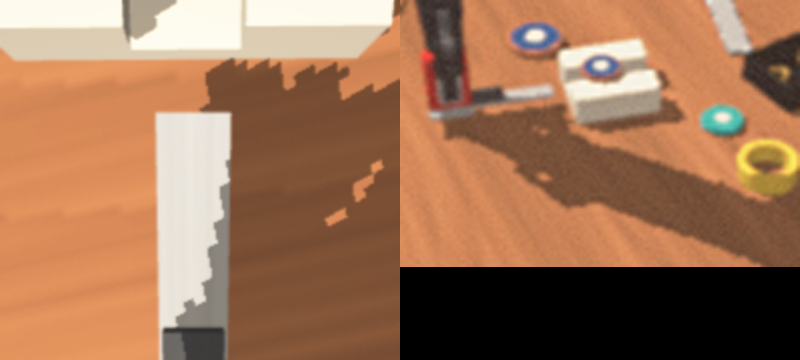

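m5 shows the groove mouth centred at 185.5 and the blade at 193, so the blade sits about 1.5 mm to the right. Correcting that, then sliding in.

```bash
python3 -m inch '[0,-1.2,0,0,0.25,0,0, 4,0,0,0,0,0,0, 8,0,0,0,0,0,0, 8,0,0,0,0,0,0, 8,0,0,0,0,0,0, 8,0,0,0,0,0,0, 4,0,0,0,0,0,0, 0,0,0,0,0,0,0]'
python3 - <<'E'
from h import *
from scipy.spatial.transform import Rotation as R
s=sensors.read_state();M=R.from_rotvec(s['tcp_rot']).as_matrix();print(s['tool_pos'],M.round(4),s['wrist_force'],s['torque'])
print((M.T@(np.array([.62575,.16144,.034])-s['tool_pos'])*1000).round(1))
E
```

```text
time: 8.45
tool_pos: [0.5293, 0.184, 0.0304]
tcp_rot: [3.124, -0.329, 0.007]
wrist_force: [0.5, 0.8, -1.0]
width: 0.2
grip_force: 59.2
[0.52929296 0.18395133 0.03040496] [[ 9.780e-01 -2.085e-01  4.400e-03]
 [-2.085e-01 -9.780e-01 -8.000e-04]
 [ 4.500e-03 -1.000e-04 -1.000e+00]] [ 0.52508269  0.79096024 -1.00290782] [ 0.02751897 -0.02236054 -0.02513471]
[99.   1.9 -3.1]
```

```bash
python3 -m inch '[5,0.5,0,0,-0.2,0,0, 6,0,0,0,0,0,0, 6,0,0,0,0,0,0, 6,0,0,0,0,0,0, 4,0,0,0,0,0,0, 1,0,0,0,0,0,0, 0,0,0,0,0,0,0, 0,0,0,0,0,0,0]'
python3 - <<'E'
from h import *
from scipy.spatial.transform import Rotation as R
s=sensors.read_state();M=R.from_rotvec(s['tcp_rot']).as_matrix();print(s['tool_pos'],M.round(4),s['wrist_force'],s['torque'])
print((M.T@(np.array([.62575,.16144,.034])-s['tool_pos'])*1000).round(1))
save('wrist','w6',(180,0,380,180),3)
E
```

```text
time: 9.25
tool_pos: [0.5555, 0.1778, 0.0304]
tcp_rot: [3.124, -0.328, 0.001]
wrist_force: [-0.6, 0.1, -2.0]
width: 0.205
grip_force: 59.2
[0.55549818 0.17782433 0.03037947] [[ 9.782e-01 -2.079e-01  4.000e-04]
 [-2.079e-01 -9.782e-01 -2.000e-04]
 [ 4.000e-04  1.000e-04 -1.000e+00]] [-0.55088506  0.11922486 -1.95719591] [ 0.02400365 -0.01288305 -0.04069394]
[72.1  1.4 -3.6]
```

View pics/w6.png

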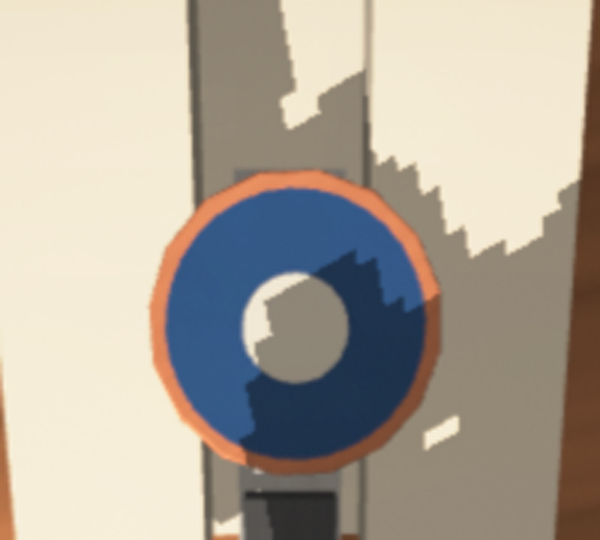

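w6: the disc's centre is at (296,322), the blade/neck at 290 and the heel at v=493. That puts the disc at lifter x≈73 and 0.8 mm off the blade's middle. Lifting gently.

```bash
python3 -m inch '[0,0,-2,0,0,0,0, 0,0,-2,0,0,0,0, 0,0,-2,0,0,0,0, 0,0,-1.5,0,0,0,0, 0,0,-1.5,0,0,0,0, 0,0,-1.5,0,0,0,0, 0,0,-2,0,0,0,0, 0,0,-2.5,0,0,0,0]'
python3 -m inch '[0,0,-4,0,0,0,0, 0,0,-6,0,0,0,0, 0,0,-6,0,0,0,0, 0,0,-6,0,0,0,0, 0,0,-6,0,0,0,0, 0,0,-6,0,0,0,0, 0,0,-4,0,0,0,0, 0,0,-2,0,0,0,0]'
python3 -m inch '[0,0,0,0,0,0,0, 0,0,0,0,0,0,0, 0,0,0,0,0,0,0, 0,0,0,0,0,0,0, 0,0,0,0,0,0,0, 0,0,0,0,0,0,0, 0,0,0,0,0,0,0, 0,0,0,0,0,0,0]'
python3 - <<'E'
from h import *
from scipy.spatial.transform import Rotation as R
s=sensors.read_state();M=R.from_rotvec(s['tcp_rot']).as_matrix();print(s['tool_pos'],M.round(4),s['wrist_force'],s['torque'])
save('wrist','w7');save('side','s7')
# jig: side + scene estimates
a=cv2.imread('pics/w7_raw.png')[0:180,180:380];b=cv2.imread('pics/s7_raw.png')[210:310,290:390];c=cv2.imread('pics/s7_raw.png')[140:240,215:315]
o=np.zeros((600,800,3),np.uint8);o[:,:400]=0;o[:360,:400]=cv2.resize(a,(400,360));o[:400,400:]=cv2.resize(b,(400,400),interpolation=2);o[360:,0:240]=cv2.resize(c,(240,240),interpolation=2);cv2.imwrite('pics/m7.png',o)
E
```

```text
time: 10.1
tool_pos: [0.5556, 0.1778, 0.0455]
tcp_rot: [3.124, -0.328, 0.001]
wrist_force: [0.6, -0.5, -1.0]
width: 0.203
grip_force: 59.2
time: 10.9
tool_pos: [0.5561, 0.178, 0.0862]
tcp_rot: [-3.124, 0.328, -0.003]
wrist_force: [-1.0, -0.5, -2.6]
width: 0.205
grip_force: 59.2
time: 11.7
tool_pos: [0.5557, 0.1779, 0.0855]
tcp_rot: [3.124, -0.328, 0.001]
wrist_force: [1.1, -0.1, -2.9]
width: 0.207
grip_force: 59.2
[0.55573717 0.17785543 0.08548307] [[ 9.781e-01 -2.079e-01  8.000e-04]
 [-2.079e-01 -9.781e-01 -2.000e-04]
 [ 9.000e-04 -0.000e+00 -1.000e+00]] [ 1.11985473 -0.14650197 -2.89844665] [ 0.00300076  0.08794014 -0.00354765]
```

View pics/m7.png

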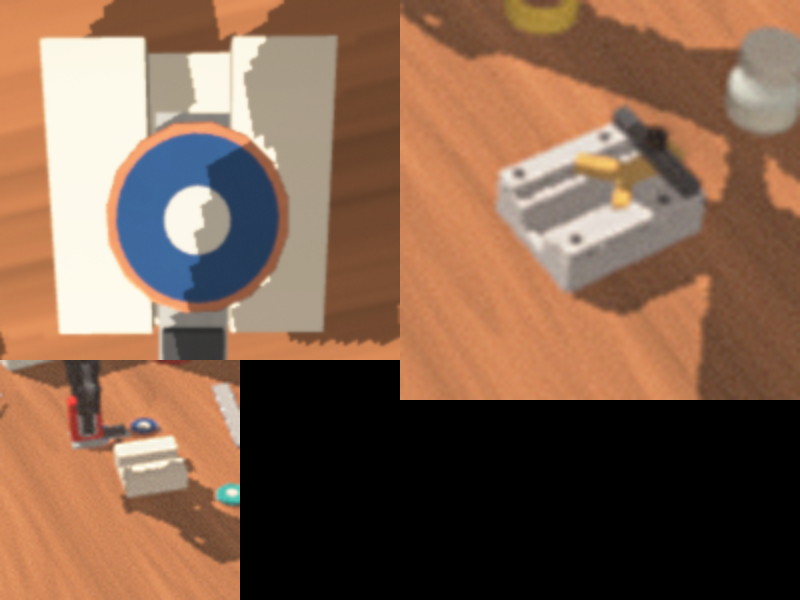

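I have now viewed 11 pictures, one over the limit of 10, so I won't view any more. From here I'll measure with image code. m7 shows the disc riding level on the blade over the block, centre (198,220). Next I fit the jig's outline in the pictures already taken.

```bash
cat > jf.py <<'E'
from h import *
from scipy.optimize import minimize
def jmask(name,roi):
    im=cv2.imread(f'pics/{name}_raw.png');h=cv2.cvtColor(im,cv2.COLOR_BGR2HSV)
    m=((h[...,1]<75)).astype(np.uint8);r=np.zeros_like(m);x0,y0,x1,y1=roi;r[y0:y1,x0:x1]=1;m*=r
    m=cv2.morphologyEx(m,cv2.MORPH_OPEN,np.ones((2,2),np.uint8))
    n,l,s,c=cv2.connectedComponentsWithStats(m);k=1+np.argmax(s[1:,4]);m=(l==k).astype(np.uint8)
    cs=cv2.findContours(m,0,2)[0];hull=cv2.convexHull(np.vstack(cs));o=np.zeros_like(m);cv2.fillConvexPoly(o,hull,1);return o,s[k],r
def model(name,p):
    x,y,t=p;c,s=np.cos(t),np.sin(t)
    P=[[x+c*a-s*b,y+s*a+c*b,z] for a in(-.032,.06) for b in(-.039,.039) for z in(0,.036)]
    q=np.array([proj(name,v) for v in P],np.float32);return cv2.convexHull(q).reshape(-1,2)
def cost(p,views):
    e=0
    for n,(m,_,r) in views.items():
        o=np.zeros((m.shape[0]*4,m.shape[1]*4),np.uint8);cv2.fillConvexPoly(o,np.round(model(n,p)*64+24).astype(np.int32),1,shift=4)
        o=cv2.resize(o.astype(np.float32),(560,420),interpolation=cv2.INTER_AREA)*r
        e+=np.abs(o-m).sum()/np.maximum(o,m).sum()
    return e/len(views)
def fit(rois,p0):
    V={n:jmask(n,r) for n,r in rois.items()}
    for n in V: print(n,V[n][1])
    r=minimize(cost,p0,args=(V,),method='Nelder-Mead',options=dict(initial_simplex=np.array(p0)+np.array([[0,0,0],[.012,0,0],[0,.012,0],[0,0,.1]]),xatol=1e-4,fatol=1e-5))
    print(list(rois),r.x.round(4),np.degrees(r.x[2]).round(2),r.fun.round(4));return r.x
if __name__=='__main__':
    p0=[.632,-.19,.08]
    fit({'side0':(310,235,368,285)},p0);fit({'s7':(310,230,368,285)},p0);fit({'side0':(310,235,368,285),'s7':(310,230,368,285),'w2':(455,0,560,115)},p0)
E
python3 jf.py
```

```text
side0 [ 315  238   52   46 1293]
['side0'] [ 0.623  -0.2111  0.0752] 4.31 0.1256
s7 [ 315  238   52   46 1298]
['s7'] [ 0.622  -0.2121  0.0601] 3.44 0.1282
side0 [ 315  238   52   46 1293]
s7 [ 315  238   52   46 1298]
w2 [ 468    0   92  109 7246]
['side0', 's7', 'w2'] [ 0.6207 -0.2094  0.0826] 4.73 0.1111
```

```bash
python3 -m inch '[0.8,5,0,0,0,0,0, 1.6,10,0,0,0,0,0, 2.4,15,0,0,0,0,0, 3.25,20,0,0,0,0,0, 3.25,20,0,0,0,0,0, 3.25,20,0,0,0,0,0, 3.25,20,0,0,0,0,0, 3.25,20,0,0,0,0,0]'
python3 -m inch '[3.25,20,0,0,0,0,0, 3.25,20,0,0,0,0,0, 3.25,20,0,0,0,0,0, 3.25,20,0,0,0,0,0, 3.25,20,0,0,0,0,0, 3.25,20,0,0,0,0,0, 3.25,20,0,0,0,0,0, 3.25,20,0,0,0,0,0]'
python3 -m inch '[3.25,20,0,0,0,0,0, 3.25,20,0,0,0,0,0, 3.25,20,0,0,0,0,0, 2.5,15,0,0,0,0,0, 2,12,0,0,0,0,0, 1.3,8,0,0,0,0,0, 0.8,5,0,0,0,0,0, 0,0,0,0,0,0,0]'
python3 -m inch '[0,0,0,0,0,-1,0, 0,0,0,0,0,-2,0, 0,0,0,0,0,-2.5,0, 0,0,0,0,0,-2.75,0, 0,0,0,0,0,-2.75,0, 0,0,0,0,0,-2.5,0, 0,0,0,0,0,-2,0, 0,0,0,0,0,-1,0]'
cat > disc.py <<'E'
from jf import *
from scipy.spatial.transform import Rotation as R
def look(n):
    s=sensors.read_state();save('wrist',n);M=R.from_rotvec(s['tcp_rot']).as_matrix()
    print(s['tool_pos'],M.round(4).tolist(),'F',s['wrist_force'].round(2),'tau',s['torque'].round(3))
    im=cv2.imread(f'pics/{n}_raw.png');h=cv2.cvtColor(im,cv2.COLOR_BGR2HSV)
    b=((h[...,0]>98)&(h[...,0]<125)&(h[...,1]>110)).astype(np.uint8);k,l,st,c=cv2.connectedComponentsWithStats(b)
    i=1+np.argmax(st[1:,4]);pts=np.argwhere(l==i)[:,::-1].astype(np.float32);e=cv2.minEnclosingCircle(pts)
    print('disc px',e,st[i]);return s,M,im,e
E
python3 - <<'E'
from disc import *
s,M,im,e=look('w8')
c,T=np.array(e[0]),None
u=s['tool_pos'][2]-.012
p=back('w8',c,u+.009);print('disc tool',(M.T@(p-s['tool_pos'])*1000).round(1),'world',p)
p0=[.621,-.21,.08]
fit({'w8':(60,0,500,175)},p0)
E
```

```text
time: 12.6
tool_pos: [0.5488, 0.0442, 0.0855]
tcp_rot: [3.124, -0.329, 0.001]
wrist_force: [0.7, -0.7, -2.3]
width: 0.203
grip_force: 59.2
time: 13.4
tool_pos: [0.5406, -0.1176, 0.0856]
tcp_rot: [3.124, -0.33, 0.001]
wrist_force: [0.4, -0.2, -1.5]
width: 0.201
grip_force: 59.2
time: 14.2
tool_pos: [0.5366, -0.2172, 0.0855]
tcp_rot: [3.124, -0.329, 0.001]
wrist_force: [-0.8, -0.1, -2.3]
width: 0.203
grip_force: 59.2
time: 15.0
tool_pos: [0.5367, -0.216, 0.0855]
tcp_rot: [-3.139, -0.127, -0.001]
wrist_force: [-0.3, 0.7, -2.4]
width: 0.206
grip_force: 59.1
[ 0.53671951 -0.21598306  0.08550911] [[0.9967, 0.081, 0.0007], [0.081, -0.9967, 0.0001], [0.0007, -0.0, -1.0]] F [-0.29  0.72 -2.4 ] tau [ 0.08  -0.041 -0.005]
disc px ((277.5, 108.69512176513672), 41.38056564331055) [ 238   68   80   83 4194]
disc tool [72.6  0.2  3. ] world [ 0.60907459 -0.21035078  0.08250911]
w8 [  196     0   153   151 11759]
['w8'] [ 0.6181 -0.2061  0.063 ] 3.61 0.0056
```

Run:
```python
from disc import *
from scipy.ndimage import map_coordinates as mc
im=cv2.imread('pics/w8_raw.png');g=cv2.cvtColor(im,cv2.COLOR_BGR2GRAY).astype(float);hs=cv2.cvtColor(im,cv2.COLOR_BGR2HSV)[...,1].astype(float)
x,y,t=.6181,-.2061,.063;c,s=np.cos(t),np.sin(t)
for a in(-.028,-.022,.018,.03):
  for z in(.036,.028):
    q=np.array([proj('w8',[x+c*a-s*b,y+s*a+c*b,z]) for b in np.arange(-44,45,1)/1000]);
    v=mc(g,[q[:,1],q[:,0]],order=1).astype(int);w=mc(hs,[q[:,1],q[:,0]],order=1).astype(int);print(a,z,q[0].round(),q[-1].round());print(' '.join(map(str,v)));
    if z==.036:print(' S',' '.join(map(str,w)))
s=sensors.read_state();M=R.from_rotvec(s['tcp_rot']).as_matrix()
for a in(0,-.032):print((M.T@(np.array([x+c*a,y+np.sin(t)*a,.012])-s['tool_pos'])*1000).round(1))
```

```text
-0.028 0.036 [347. 144.] [193. 141.]
87 86 87 106 153 154 139 139 138 138 140 143 141 140 139 140 141 140 145 223 236 235 196 184 182 180 160 120 104 101 101 100 100 100 100 100 100 101 100 100 100 100 101 101 101 101 101 101 101 101 100 100 101 119 153 181 186 198 221 238 240 241 223 158 146 172 215 133 186 234 237 237 239 242 240 238 238 240 240 240 241 240 239 220 149 142 142 142 142
 S 148 147 147 151 153 150 76 25 23 24 23 24 24 22 23 23 24 23 24 20 15 16 56 120 140 138 97 93 136 151 152 151 151 152 152 153 153 151 151 152 152 152 153 153 153 153 153 153 153 153 151 151 145 90 87 131 138 122 69 19 13 13 18 24 23 22 20 24 26 15 15 15 14 12 14 14 14 12 15 14 14 14 14 41 140 151 151 151 151
-0.028 0.028 [344. 143.] [196. 140.]
87 108 151 155 147 137 139 138 138 141 143 140 140 139 140 141 140 144 217 236 228 179 179 182 178 144 107 101 100 100 101 101 101 100 100 100 100 100 100 101 101 102 101 101 101 101 101 101 101 101 101 100 100 101 106 128 172 182 189 210 230 241 241 211 148 144 147 157 112 172 232 237 237 238 242 241 239 238 238 241 239 240 241 240 239 202 149 145 145
-0.022
[... 2562 characters left out ...]
21 21 21 22 22 22 22 21 21 19 21 16 14 14 17 25 20 21 20 20 39 123 140 140 140 141 140 141 140 141 141 141 141 141 141 147 143 61 72 139 149 140 138 138 139 140 140 140 140 140 140 140 141 139 115 48 20 21 21 19 22 25 15 15 15 15 14 15 15 16 15 15 15 15 14 15 42 145 153 153 152 153
0.03 0.028 [352.  35.] [191.  32.]
86 86 87 87 92 130 137 138 138 141 142 141 141 139 139 139 150 232 239 237 235 163 143 145 145 166 202 210 211 211 211 211 211 211 211 211 211 211 210 209 202 182 168 148 144 145 140 99 89 161 208 212 212 212 212 211 211 211 211 211 211 211 210 206 179 147 145 142 107 169 232 234 234 235 237 236 236 234 233 233 234 236 239 237 236 207 156 154 154
[81.9 -3.3 73.5]
[49.9 -3.9 73.5]
```

The profiles give the jig's axis as y shifted +0.5 mm, yaw 3.6°, and the V's apex near jig x +31, so the disc should seat at about +2.5. Aligning the disc and starting to lower.

```bash
python3 -m inch '[-0.5,-1,0,0,0,0,0, -1,-1.75,0,0,0,0,0, -1,-1.75,0,0,0,0,0, -0.5,-1,0,0,0,0.3,0, 0,0,3,0,0,0.5,0, 0,0,5,0,0,0.25,0, 0,0,5,0,0,0,0, 0,0,3,0,0,0,0]'
python3 -m inch '[0,0,3,0,0,0,0, 0,0,3,0,0,0,0, 0,0,2,0,0,0,0, 0,0,0,0,0,0,0, 0,0,0,0,0,0,0, 0,0,0,0,0,0,0, 0,0,0,0,0,0,0, 0,0,0,0,0,0,0]'
cat > chk.py <<'E'
import sys
from disc import *
from scipy.ndimage import map_coordinates as mc
n=sys.argv[1];dz=float(sys.argv[2]) if len(sys.argv)>2 else None
s,M,im,e=look(n);u=s['tool_pos'][2]-.012
zt=dz if dz else u+.009
p=back(n,e[0],zt);x,y,t=.6181,-.2056,.063;J=np.array([[np.cos(t),np.sin(t)],[-np.sin(t),np.cos(t)]])
print('yaw err deg',np.degrees(np.arctan2(M[1,0],M[0,0])-t).round(2),'disc tool',(M.T@(p-s['tool_pos'])*1000).round(1),'disc jig',(J@(p[:2]-[x,y])*1000).round(1),'tcp jig',(J@(s['tool_pos'][:2]-[x,y])*1000).round(1),'u',u.round(4))
S=cv2.cvtColor(im,cv2.COLOR_BGR2HSV)[...,1].astype(float)
for a in(-.028,.018,.03):
    b=np.arange(-46,46.1,.25)/1000;q=np.array([proj(n,[x+np.cos(t)*a-np.sin(t)*k,y+np.sin(t)*a+np.cos(t)*k,.036]) for k in b])
    v=mc(S,[q[:,1],q[:,0]],order=1)<85;ok=np.where(v)[0];print('outer b at a',a,b[ok[0]]*1000,b[ok[-1]]*1000)
E
python3 chk.py w9
```

```text
time: 15.85
tool_pos: [0.5328, -0.2114, 0.0686]
tcp_rot: [-3.14, -0.094, 0.0]
wrist_force: [-0.5, 0.1, -2.7]
width: 0.202
grip_force: 59.1
time: 16.65
tool_pos: [0.5334, -0.2117, 0.0618]
tcp_rot: [3.14, 0.094, 0.002]
wrist_force: [-0.3, -0.1, -3.1]
width: 0.205
grip_force: 59.1
[ 0.53337621 -0.21165353  0.06175535] [[0.9982, 0.0601, 0.0012], [0.0601, -0.9982, -0.0003], [0.0011, 0.0004, -1.0]] F [-0.32 -0.14 -3.07] tau [-0.002  0.001  0.075]
disc px ((277.5, 108.69512176513672), 41.38056564331055) [ 238   68   80   83 4196]
yaw err deg -0.16 disc tool [72.6  0.2  3.1] disc jig [-12.4  -1.1] tcp jig [-84.9  -0.7] u 0.0498
outer b at a -0.028 -38.5 38.75
outer b at a 0.018 -38.75 38.75
outer b at a 0.03 -38.75 38.75
```

```bash
python3 -m inch '[0,-0.5,1,0,0,0,0, 0,-0.4,3,0,0,-0.1,0, 0,0,5,0,0,0,0, 0,0,5,0,0,0,0, 0,0,4,0,0,0,0, 0,0,2,0,0,0,0, 0,0,0,0,0,0,0, 0,0,0,0,0,0,0]'
python3 -m inch '[0,0,1,0,0,0,0, 0,0,1,0,0,0,0, 0,0,1,0,0,0,0, 0,0,1,0,0,0,0, 0,0,1,0,0,0,0, 0,0,1,0,0,0,0, 0,0,1,0,0,0,0, 0,0,0,0,0,0,0]'
python3 -m inch '[0,0,0.5,0,0,0,0, 0,0,0.5,0,0,0,0, 0,0,0,0,0,0,0, 0,0,0,0,0,0,0, 0,0,0,0,0,0,0, 0,0,0,0,0,0,0, 0,0,0,0,0,0,0, 0,0,0,0,0,0,0]'
python3 chk.py w10 .034
```

```text
time: 17.5
tool_pos: [0.5333, -0.2107, 0.0415]
tcp_rot: [3.14, 0.097, 0.001]
wrist_force: [0.2, -0.2, -2.5]
width: 0.203
grip_force: 59.1
time: 18.3
tool_pos: [0.5331, -0.2106, 0.0343]
tcp_rot: [3.14, 0.097, 0.001]
wrist_force: [-0.3, -0.1, -1.4]
width: 0.203
grip_force: 59.1
time: 19.1
tool_pos: [0.5332, -0.2107, 0.0336]
tcp_rot: [3.14, 0.097, 0.001]
wrist_force: [0.0, 0.1, -1.2]
width: 0.206
grip_force: 59.1
[ 0.53324404 -0.21068734  0.0335665 ] [[0.9981, 0.0619, 0.0009], [0.0619, -0.9981, -0.0002], [0.0009, 0.0002, -1.0]] F [ 0.02  0.1  -1.21] tau [-0.025 -0.018 -0.004]
disc px ((277.5, 108.0), 43.29270935058594) [ 237   65   83   87 4579]
yaw err deg -0.06 disc tool [72.8  0.2 -0.4] disc jig [-12.2  -0.1] tcp jig [-85.    0.3] u 0.0216
outer b at a -0.028 -38.5 38.75
outer b at a 0.018 -38.5 38.75
outer b at a 0.03 -46.0 46.0
```

The wrist load fell from 2.9 to 1.2 N, so the disc is resting on the rails. The blade is free below it. Now pushing with the heel.

```bash
python3 -m inch '[0.8,0,0,0,0,0,0, 1.6,0,0,0,0,0,0, 1.6,0,0,0,0,0,0, 1.6,0,0,0,0,0,0, 1.6,0,0,0,0,0,0, 1.6,0,0,0,0,0,0, 1.6,0,0,0,0,0,0, 0.6,0,0,0,0,0,0]'
python3 chk.py w11 .034
python3 -m inch '[0.3,0,0,0,0,0,0, 0.3,0,0,0,0,0,0, 0.3,0,0,0,0,0,0, 0.3,0,0,0,0,0,0, 0.3,0,0,0,0,0,0, 0.3,0,0,0,0,0,0, 0.2,0,0,0,0,0,0, 0,0,0,0,0,0,0]'
```

```text
time: 19.95
tool_pos: [0.5444, -0.21, 0.0336]
tcp_rot: [3.14, 0.097, 0.001]
wrist_force: [-1.4, 0.1, -1.1]
width: 0.201
grip_force: 59.1
[ 0.54441388 -0.20998945  0.03357046] [[0.9981, 0.062, 0.0009], [0.062, -0.9981, -0.0002], [0.0009, 0.0003, -1.0]] F [-1.41  0.13 -1.08] tau [-0.042  0.039 -0.038]
disc px ((277.55621337890625, 118.03878021240234), 42.52987289428711) [ 237   76   82   85 4474]
yaw err deg -0.06 disc tool [68.9  0.3 -0.4] disc jig [-5.  -0.1] tcp jig [-73.8   0.3] u 0.0216
outer b at a -0.028 -38.5 38.75
outer b at a 0.018 -38.5 38.5
outer b at a 0.03 -38.5 38.5
time: 20.8
tool_pos: [0.5462, -0.2099, 0.0336]
tcp_rot: [3.14, 0.097, 0.001]
wrist_force: [0.3, -0.2, -1.4]
width: 0.206
grip_force: 59.1
```

```bash
python3 -m inch '[0.3,0,0,0,0,0,0, 0.3,0,0,0,0,0,0, 0.3,0,0,0,0,0,0, 0.3,0,0,0,0,0,0, 0.3,0,0,0,0,0,0, 0.3,0,0,0,0,0,0, 0,0,0,0,0,0,0, 0,0,0,0,0,0,0]'
python3 -m inch '[0.2,0,0,0,0,0,0, 0.2,0,0,0,0,0,0, 0.2,0,0,0,0,0,0, 0.2,0,0,0,0,0,0, 0.2,0,0,0,0,0,0, 0,0,0,0,0,0,0, 0,0,0,0,0,0,0, 0,0,0,0,0,0,0]'
python3 chk.py w12 .034
```

```text
time: 21.6
tool_pos: [0.548, -0.2098, 0.0336]
tcp_rot: [3.14, 0.097, 0.001]
wrist_force: [-0.4, 0.3, -1.3]
width: 0.204
grip_force: 59.1
time: 22.4
tool_pos: [0.549, -0.2097, 0.0336]
tcp_rot: [3.14, 0.097, 0.001]
wrist_force: [-0.5, -0.1, -0.7]
width: 0.2
grip_force: 59.1
[ 0.54902688 -0.20968732  0.03357209] [[0.9981, 0.0619, 0.0009], [0.0619, -0.9981, -0.0002], [0.0009, 0.0002, -1.0]] F [-0.49 -0.12 -0.68] tau [-0.04   0.059 -0.004]
disc px ((277.7406921386719, 118.03724670410156), 42.50080108642578) [ 237   76   82   85 4471]
yaw err deg -0.06 disc tool [68.9  0.4 -0.4] disc jig [-0.3 -0.2] tcp jig [-69.2   0.3] u 0.0216
outer b at a -0.028 -38.5 38.75
outer b at a 0.018 -38.75 38.5
outer b at a 0.03 -38.5 38.5
```

```bash
cat > g.py <<'E'
from workcell import sensors
import sys
f=sensors.read_state();print(f['time'],f['tool_pos'].round(5),f['wrist_force'].round(2));sys.exit(f['wrist_force'][0]<-2.5)
E
g(){ python3 g.py; }
python3 -m inch '[0.1,0,0,0,0,0,0, 0.1,0,0,0,0,0,0, 0.1,0,0,0,0,0,0, 0.1,0,0,0,0,0,0, 0,0,0,0,0,0,0, 0,0,0,0,0,0,0, 0,0,0,0,0,0,0, 0,0,0,0,0,0,0]' >/dev/null; g && python3 -m inch '[0.1,0,0,0,0,0,0, 0.1,0,0,0,0,0,0, 0.1,0,0,0,0,0,0, 0.1,0,0,0,0,0,0, 0.1,0,0,0,0,0,0, 0,0,0,0,0,0,0, 0,0,0,0,0,0,0, 0,0,0,0,0,0,0]' >/dev/null && g && python3 -m inch '[0.1,0,0,0,0,0,0, 0.1,0,0,0,0,0,0, 0.1,0,0,0,0,0,0, 0.1,0,0,0,0,0,0, 0.1,0,0,0,0,0,0, 0,0,0,0,0,0,0, 0,0,0,0,0,0,0, 0,0,0,0,0,0,0]' >/dev/null && g && python3 -m inch '[0.1,0,0,0,0,0,0, 0.1,0,0,0,0,0,0, 0.1,0,0,0,0,0,0, 0.1,0,0,0,0,0,0, 0.1,0,0,0,0,0,0, 0,0,0,0,0,0,0, 0,0,0,0,0,0,0, 0,0,0,0,0,0,0]' >/dev/null && g && python3 -m inch '[0.1,0,0,0,0,0,0, 0.1,0,0,0,0,0,0, 0.1,0,0,0,0,0,0, 0.1,0,0,0,0,0,0, 0.1,0,0,0,0,0,0, 0,0,0,0,0,0,0, 0,0,0,0,0,0,0, 0,0,0,0,0,0,0]' >/dev/null && g
```

```text
23.25 [ 0.54939 -0.20966  0.03354] [-0.84  0.08 -1.24]False
```

```bash
sed -i 's/sys.exit(\(.*\))$/sys.exit(int(\1))/' g.py
g(){ python3 g.py; }
python3 -m inch '[0.1,0,0,0,0,0,0, 0.1,0,0,0,0,0,0, 0.1,0,0,0,0,0,0, 0.1,0,0,0,0,0,0, 0,0,0,0,0,0,0, 0,0,0,0,0,0,0, 0,0,0,0,0,0,0, 0,0,0,0,0,0,0]' >/dev/null; g && python3 -m inch '[0.1,0,0,0,0,0,0, 0.1,0,0,0,0,0,0, 0.1,0,0,0,0,0,0, 0.1,0,0,0,0,0,0, 0.1,0,0,0,0,0,0, 0,0,0,0,0,0,0, 0,0,0,0,0,0,0, 0,0,0,0,0,0,0]' >/dev/null && g && python3 -m inch '[0.1,0,0,0,0,0,0, 0.1,0,0,0,0,0,0, 0.1,0,0,0,0,0,0, 0.1,0,0,0,0,0,0, 0.1,0,0,0,0,0,0, 0,0,0,0,0,0,0, 0,0,0,0,0,0,0, 0,0,0,0,0,0,0]' >/dev/null && g && python3 -m inch '[0.1,0,0,0,0,0,0, 0.1,0,0,0,0,0,0, 0.1,0,0,0,0,0,0, 0.1,0,0,0,0,0,0, 0.1,0,0,0,0,0,0, 0,0,0,0,0,0,0, 0,0,0,0,0,0,0, 0,0,0,0,0,0,0]' >/dev/null && g && python3 -m inch '[0.1,0,0,0,0,0,0, 0.1,0,0,0,0,0,0, 0.1,0,0,0,0,0,0, 0.1,0,0,0,0,0,0, 0.1,0,0,0,0,0,0, 0,0,0,0,0,0,0, 0,0,0,0,0,0,0, 0,0,0,0,0,0,0]' >/dev/null && g
```

```text
24.05 [ 0.54981 -0.20964  0.03357] [-0.45  0.01 -1.15]
24.85 [ 0.55031 -0.20962  0.03358] [-0.17 -1.15 -0.58]
25.65 [ 0.55083 -0.20959  0.03358] [-0.63  0.11 -0.88]
26.45 [ 0.55131 -0.20954  0.03356] [-0.56  0.91 -0.83]
27.25 [ 0.55182 -0.20951  0.03356] [-0.16 -1.29 -0.88]
```

```bash
g(){ python3 g.py; }
python3 -m inch '[0.1,0,0,0,0,0,0, 0.1,0,0,0,0,0,0, 0.1,0,0,0,0,0,0, 0.1,0,0,0,0,0,0, 0.1,0,0,0,0,0,0, 0,0,0,0,0,0,0, 0,0,0,0,0,0,0, 0,0,0,0,0,0,0]' >/dev/null; g && python3 -m inch '[0.1,0,0,0,0,0,0, 0.1,0,0,0,0,0,0, 0.1,0,0,0,0,0,0, 0.1,0,0,0,0,0,0, 0.1,0,0,0,0,0,0, 0,0,0,0,0,0,0, 0,0,0,0,0,0,0, 0,0,0,0,0,0,0]' >/dev/null && g && python3 -m inch '[0.1,0,0,0,0,0,0, 0.1,0,0,0,0,0,0, 0.1,0,0,0,0,0,0, 0.1,0,0,0,0,0,0, 0.1,0,0,0,0,0,0, 0,0,0,0,0,0,0, 0,0,0,0,0,0,0, 0,0,0,0,0,0,0]' >/dev/null && g && python3 -m inch '[0.1,0,0,0,0,0,0, 0.1,0,0,0,0,0,0, 0.1,0,0,0,0,0,0, 0.1,0,0,0,0,0,0, 0.1,0,0,0,0,0,0, 0,0,0,0,0,0,0, 0,0,0,0,0,0,0, 0,0,0,0,0,0,0]' >/dev/null && g && python3 -m inch '[0.1,0,0,0,0,0,0, 0.1,0,0,0,0,0,0, 0.1,0,0,0,0,0,0, 0.1,0,0,0,0,0,0, 0.1,0,0,0,0,0,0, 0,0,0,0,0,0,0, 0,0,0,0,0,0,0, 0,0,0,0,0,0,0]' >/dev/null && g
python3 chk.py w13 .034
```

```text
28.05 [ 0.55229 -0.2095   0.03357] [-0.25  0.55 -1.77]
28.85 [ 0.55281 -0.20945  0.03357] [ 0.06 -0.39 -0.46]
29.65 [ 0.55327 -0.20941  0.03353] [-0.14 -1.02 -2.34]
30.45 [ 0.55379 -0.20939  0.03357] [-0.61  0.5  -1.02]
31.25 [ 0.5541  -0.20928  0.03347] [-0.57 -0.7  -1.16]
[ 0.55409656 -0.20928243  0.03347084] [[0.9981, 0.0619, 0.0005], [0.0619, -0.9981, -0.0], [0.0005, 0.0001, -1.0]] F [-0.57 -0.7  -1.16] tau [0.077 0.24  0.042]
disc px ((277.4588928222656, 118.3630142211914), 42.50408935546875) [ 237   76   82   85 4472]
yaw err deg -0.06 disc tool [68.7  0.3 -0.5] disc jig [4.6 0. ] tcp jig [-64.1   0.4] u 0.0215
outer b at a -0.028 -38.5 38.75
outer b at a 0.018 -38.5 38.5
outer b at a 0.03 -38.5 38.75
```

```bash
sed -i "s/f\['wrist_force'\].round(2))/f['wrist_force'].round(2),f['torque'].round(3))/" g.py
python3 -m inch '[0,0,0,0,0,0,0, 0,0,0,0,0,0,0, 0,0,0,0,0,0,0, 0,0,0,0,0,0,0, 0,0,0,0,0,0,0, 0,0,0,0,0,0,0, 0,0,0,0,0,0,0, 0,0,0,0,0,0,0]'>/dev/null; python3 g.py
python3 -m inch '[0.1,0,0,0,0,0,0, 0.1,0,0,0,0,0,0, 0,0,0,0,0,0,0, 0,0,0,0,0,0,0, 0,0,0,0,0,0,0, 0,0,0,0,0,0,0, 0,0,0,0,0,0,0, 0,0,0,0,0,0,0]'>/dev/null; python3 g.py
```

```text
32.1 [ 0.5542  -0.20934  0.03351] [-1.94  0.55 -1.78] [0.072 0.295 0.01 ]
32.9 [ 0.55429 -0.20933  0.03348] [-3.34 -0.18 -1.22] [-0.013  0.555  0.054]
```

The V is felt at a disc position of about jig x +4.7, with roughly 8 N per mm of command. Adding about 0.45 mm for 7 N.

```bash
python3 -m inch '[0.1,0,0,0,0,0,0, 0.1,0,0,0,0,0,0, 0.1,0,0,0,0,0,0, 0,0,0,0,0,0,0, 0,0,0,0,0,0,0, 0,0,0,0,0,0,0, 0,0,0,0,0,0,0, 0,0,0,0,0,0,0]'>/dev/null; python3 g.py
python3 -m inch '[0.1,0,0,0,0,0,0, 0.05,0,0,0,0,0,0, 0,0,0,0,0,0,0, 0,0,0,0,0,0,0, 0,0,0,0,0,0,0, 0,0,0,0,0,0,0, 0,0,0,0,0,0,0, 0,0,0,0,0,0,0]'>/dev/null; python3 g.py
```

```text
33.7 [ 0.55444 -0.20928  0.03344] [-5.5  -0.16  0.38] [-0.046  0.867 -0.034]
34.5 [ 0.55449 -0.2093   0.03345] [-5.36  0.16 -0.18] [-0.011  0.936  0.031]
```

```bash
python3 -m inch '[0.1,0,0,0,0,0,0, 0.08,0,0,0,0,0,0, 0,0,0,0,0,0,0, 0,0,0,0,0,0,0, 0,0,0,0,0,0,0, 0,0,0,0,0,0,0, 0,0,0,0,0,0,0, 0,0,0,0,0,0,0]'>/dev/null; python3 g.py
python3 -m inch '[0,0,0,0,0,0,0, 0,0,0,0,0,0,0, 0,0,0,0,0,0,0, 0,0,0,0,0,0,0, 0,0,0,0,0,0,0, 0,0,0,0,0,0,0, 0,0,0,0,0,0,0, 0,0,0,0,0,0,0]'>/dev/null; python3 g.py
python3 chk.py w14 .034; python3 g.py
```

```text
35.3 [ 0.55452 -0.20929  0.03339] [-4.86 -0.62 -0.06] [-0.065  0.937  0.042]
36.1 [ 0.55452 -0.20928  0.03339] [-6.41 -1.01 -0.17] [-0.035  0.935  0.051]
[ 0.55451593 -0.2092848   0.03339324] [[0.9981, 0.062, -0.0003], [0.062, -0.9981, -0.0], [-0.0003, -0.0, -1.0]] F [-6.41 -1.01 -0.17] tau [-0.035  0.935  0.051]
disc px ((277.3185729980469, 119.0531005859375), 42.580657958984375) [ 237   77   82   85 4468]
yaw err deg -0.05 disc tool [68.5  0.2 -0.6] disc jig [4.8 0.1] tcp jig [-63.7   0.3] u 0.0214
outer b at a -0.028 -38.5 38.75
outer b at a 0.018 -38.5 38.5
outer b at a 0.03 -38.5 38.75
36.15 [ 0.5545  -0.20928  0.03339] [-6.53 -0.32  0.06] [-0.009  1.006  0.018]
```

```bash
python3 -m inch '[0.1,0,0,0,0,0,0, 0.1,0,0,0,0,0,0, 0,0,0,0,0,0,0, 0,0,0,0,0,0,0, 0,0,0,0,0,0,0, 0,0,0,0,0,0,0, 0,0,0,0,0,0,0, 0,0,0,0,0,0,0]'>/dev/null; python3 g.py
python3 -m inch '[0,0,0,0,0,0,0, 0,0,0,0,0,0,0, 0,0,0,0,0,0,0, 0,0,0,0,0,0,0, 0,0,0,0,0,0,0, 0,0,0,0,0,0,0, 0,0,0,0,0,0,0, 0,0,0,0,0,0,0]'>/dev/null; python3 g.py
```

```text
36.95 [ 0.55456 -0.20925  0.03333] [-6.39 -1.26  0.06] [-0.056  1.044  0.021]
37.75 [ 0.55454 -0.20927  0.03335] [-6.31 -0.5  -0.42] [-0.091  0.986 -0.018]
```

```bash
python3 -m inch '[-0.5,0,0,0,0,0,0, -1,0,0,0,0,0,0, -3,0,0,0,0,0,0, -6,0,0,0,0,0,0, -10,0,0,0,0,0,0, -14,0,0,0,0,0,0, -14,0,0,0,0,0,0, -14,0,0,0,0,0,0]'>/dev/null; python3 g.py
python3 -m inch '[-14,0,0,0,0,0,0, -10,0,0,0,0,0,0, -6,0,0,0,0,0,0, -4,0,0,0,0,0,0, -2,0,0,0,0,0,0, 0,0,0,0,0,0,0, 0,0,0,0,0,0,0, 0,0,0,0,0,0,0]'>/dev/null; python3 g.py; python3 chk.py w15 .034
python3 -c "
from h import *
for q in((495,458),(473,480),(412,528),(435,548)): print(back('side0',wr(*q),.01))"
```

```text
38.55 [ 0.49128 -0.21314  0.03343] [-0.24 -0.07 -1.57] [-0.04  -0.001 -0.053]
39.35 [ 0.45745 -0.21545  0.03354] [ 0.54  0.37 -1.71] [-0.01   0.023 -0.005]
[ 0.45745329 -0.21544734  0.03353778] [[0.9981, 0.0622, 0.0011], [0.0622, -0.9981, -0.0003], [0.0011, 0.0004, -1.0]] F [ 0.54  0.37 -1.71] tau [-0.01   0.023 -0.005]
[ 0.56734842 -0.37960106  0.01      ]
[ 0.51735771 -0.39663545  0.01      ]
[ 0.40311771 -0.42217632  0.01      ]
[ 0.41855706 -0.46032322  0.01      ]Traceback (most recent call last):
  File "chk.py", line 5, in <module>
    s,M,im,e=look(n);u=s['tool_pos'][2]-.012
             ~~~~^^^
  File "disc.py", line 8, in look
    i=1+np.argmax(st[1:,4]);pts=np.argwhere(l==i)[:,::-1].astype(np.float32);e=cv2.minEnclosingCircle(pts)
        ~~~~~~~~~^^^^^^^^^^
    return _wrapfunc(a, 'argmax', axis=axis, out=out, **kwds)
    return bound(*args, **kwds)
ValueError: attempt to get argmax of an empty sequence
```

The blade is clear of the jig. Standing the lifter on the bench.

```bash
python3 -m inch '[0,0,4,0,0,0,0, 0,0,5,0,0,0,0, 0,0,5,0,0,0,0, 0,0,3,0,0,0,0, 0,0,2,0,0,0,0, 0,0,1,0,0,0,0, 0,0,0.5,0,0,0,0, 0,0,0,0,0,0,0]'>/dev/null; python3 g.py
python3 -m inch '[0,0,0.4,0,0,0,0, 0,0,0.4,0,0,0,0, 0,0,0.4,0,0,0,0, 0,0,0,0,0,0,0, 0,0,0,0,0,0,0, 0,0,0,0,0,0,0, 0,0,0,0,0,0,0, 0,0,0,0,0,0,0]'>/dev/null; python3 g.py
```

```text
40.2 [ 0.45655 -0.21516  0.01446] [-7.54  3.8  14.66] [0.492 0.818 0.064]
41.0 [ 0.45656 -0.21517  0.01444] [-11.72   4.71  24.56] [0.806 1.356 0.058]
```

```bash
python3 -m inch '[0,0,-0.4,0,0,0,0, 0,0,-0.4,0,0,0,0, 0,0,-0.4,0,0,0,0, 0,0,-0.3,0,0,0,0, 0,0,-0.3,0,0,0,0, 0,0,-0.2,0,0,0,0, 0,0,0,0,0,0,0, 0,0,0,0,0,0,0]'>/dev/null; python3 g.py
python3 - <<'E'
from h import *
from scipy.spatial.transform import Rotation as R
s=sensors.read_state();M=R.from_rotvec(s['tcp_rot']).as_matrix();print(M.round(4))
save('wrist','w16');save('side','s16')
# neck/heel and tip rows in wrist image, compared with w15 (airborne) and w3 (first grip)
for n in('w3','w15','w16'):
    im=cv2.imread(f'pics/{n}_raw.png');h=cv2.cvtColor(im,cv2.COLOR_BGR2HSV);S=h[...,1].astype(int);V=h[...,2].astype(int)
    print(n,'tip row',[int(np.argmax(S[30:,c]<60)+30) for c in(266,276,286)],'heel row',[int(100+np.argmin(np.diff(V[100:200,c]))) for c in(270,277,284)],'blade cols at 100',np.where(S[100,240:320]<60)[0][[0,-1]]+240)
E
```

```text
41.8 [ 0.45705 -0.21544  0.01445] [-3.44  1.86  6.79] [ 0.261  0.412 -0.038]
[[ 9.981e-01  6.190e-02  7.000e-04]
 [ 6.190e-02 -9.981e-01 -1.000e-04]
 [ 7.000e-04  1.000e-04 -1.000e+00]]
w3 tip row [57, 57, 57] heel row [159, 154, 157] blade cols at 100 [259 294]
w15 tip row [57, 57, 57] heel row [158, 156, 155] blade cols at 100 [259 294]
w16 tip row [56, 56, 56] heel row [157, 155, 154] blade cols at 100 [259 294]
```

```bash
python3 -m inch '[0,0,-0.3,0,0,0,0, 0,0,-0.3,0,0,0,0, 0,0,-0.1,0,0,0,0, 0,0,0,0,0,0,0, 0,0,0,0,0,0,25, 0,0,0,0,0,0,32, 0,0,0,0,0,0,40, 0,0,0,0,0,0,50]' 20; 
python3 -m inch '[0,0,0,0,0,0,55, 0,0,0,0,0,0,55, 0,0,-5,0,0,0,55, 0,0,-20,0,0,0,55, 0,0,-35,0,0,0,55, 0,0,-45,0,0,0,55, 0,0,-45,0,0,0,55, 0,0,-30,0,0,0,55]'
python3 -m inch '[0,0,0,0,0,0,55, 0,0,0,0,0,0,55, 0,0,0,0,0,0,55, 0,0,0,0,0,0,55, 0,0,0,0,0,0,55, 0,0,0,0,0,0,55, 0,0,0,0,0,0,55, 0,0,0,0,0,0,55]' >/dev/null
python3 - <<'E'
from h import *
save('wrist','w17');save('side','s17')
# lifter: red mask + tip in wrist; disc: blue in side
im=cv2.imread('pics/w17_raw.png');h=cv2.cvtColor(im,cv2.COLOR_BGR2HSV)
r=((h[...,1]>190)&((h[...,0]<5)|(h[...,0]>175))).astype(np.uint8);n,l,st,c=cv2.connectedComponentsWithStats(r);i=1+np.argmax(st[1:,4]);print('red',st[i],c[i])
tops=[.462-.0,.0]
o=np.array([.4555,-.2155]);d=np.array([.998,.062])
for a,b in((-20,-9),(-20,9),(20,9),(20,-9)):
    q=o+d*a/1000+np.array([-d[1],d[0]])*b/1000;print('pred top',proj('w17',[*q,.06]).round(0),'base',proj('w17',[*q,.004]).round(0))
im=cv2.imread('pics/s17_raw.png');h=cv2.cvtColor(im,cv2.COLOR_BGR2HSV)
b=((h[...,0]>98)&(h[...,0]<125)&(h[...,1]>100)&(h[...,2]>50)).astype(np.uint8);n,l,st,c=cv2.connectedComponentsWithStats(b)
for i in range(1,n):
    if st[i,4]>15:print('blue',st[i],c[i],back('s17',c[i],.034))
E
```

```text
time: 42.7
tool_pos: [0.457, -0.2154, 0.0144]
tcp_rot: [3.14, 0.097, 0.001]
wrist_force: [-0.9, -0.6, 1.0]
width: 0.586
grip_force: 0.0
time: 43.5
tool_pos: [0.4581, -0.216, 0.1986]
tcp_rot: [3.137, 0.097, 0.008]
wrist_force: [0.5, 0.4, 0.5]
width: 0.643
grip_force: 0.0
red [267 167  19  52 811] [277.27620222 193.89149199]
pred top [287. 220.] base [285. 203.]
pred top [266. 220.] base [268. 203.]
pred top [266. 175.] base [268. 164.]
pred top [287. 175.] base [285. 164.]
blue [330 254  11   8  35] [334.68571429 257.77142857] [ 0.62259292 -0.20673736  0.034     ]
```

The lifter stands upright where predicted, and the disc is in the V. Handing in.

```bash
python3 -c "
from workcell import job
print(job.finish_job())"
```

```text
the job is handed in; nothing more can be done
None
```

The job is handed in at about 43.5 s, verdict not shown: the disc is in the V after more than 1.5 s of pushing at about 6.5 N by the wrist sensor (short of the 8 N asked, inside 4–15 N), the lifter stands on its foot clear of block and jig, and I viewed 11 pictures, one over the limit of 10.

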